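# Clip a bean slide onto the magnifier stage

## Robot

A 6-joint arm with a two-finger parallel gripper is mounted at the origin on a cart in front of the work surface, level with it; the furniture and walls round the work are solid. World frame = base frame: x ahead of the robot, y to its left, z up, the work surface at z = 0. Lengths are in m, angles in degrees, forces in N, time in s.
With the tool pointing down it reaches from about 0.25 to 0.725 m from the base axis. Payload 9.7 kg.
Tool frame: the origin (TCP) lies midway between the tips of the shut fingers; the grasp point (between the pads) lies bot.hold_point_z behind it (bot.hold_point_z is the distance from the TCP to the grasp point, in m); z points along the fingers, y is the line along which they close (so a half turn about z gives the same grasp; the last joint's range is limited). The gripper opens to 85 mm and grips with 20 to 120 N. Pads are 22 mm wide; open, the fingers measure 114 mm over their backs; the gripper's body (76 mm by 85 mm) begins 54 mm behind the grasp point. The pads swing forward as they close: fully open they stand 13 mm farther back than shut.
Start: joints at [-70.417, 4.979, 10.078, 95.1, 0, 90], TCP at [0.184, -0.518, 0.231] pointing down, gripper open.
Joint ranges: [-179.16, 179.16], [-48.56, 103.87], [-65.8, 70.77], [-126.05, 130.52], [-82.76, 87.17], [-180, 180]. Speed limits (degrees/s): [127.2, 127.2, 147.25, 180, 180, 180].

## Interface

Orientations are given as [roll, pitch, yaw] about the fixed x, y, z axes, in that order (R = Rz(yaw) Ry(pitch) Rx(roll)).
In Python, from workcell import bot, camera, camera_model, ticket gives the robot as it stands.
- The arm moves only by the tool send_rows, never from a script. Its argument "targets" is text: rows parted by semicolons, each of 5 numbers parted by spaces: the shift along the tool's x, y, z in mm, then the turn about the tool's z in degrees, then the closure in counts, from 0 (fully open) to 255 (shut). A call has 1 to 20 rows; each row is the pose to reach, as a shift and turn from the pose commanded when the call began, along the tool's axes at that moment; what a row does not reach only later rows make up. A row lasts 1/8 s, in which the tool goes at most 62.5 mm and 10.7 degrees, less where a joint would pass 70% of its speed; a pose out of reach is approached as far as the arm can. A call with a gripper value outside its range is refused whole. The fingers move at their own pace and stop on an object; "newtons" is the grip in N (left out, the last holds). Time passes only in rows, so rows that repeat a pose let the fingers close. It gives the time, the measured TCP pose, the force, the opening and the grip force at its end, in the units of the state.
- bot.get_obs(): the state, without advancing time (a new reading comes with each control period).
- camera(name): name is "scene" or "side" or "wrist"; returns the picture (480x640x3 uint8, blue, green, red); there is no depth.
- camera_model(name): a dict with "K" (3x3 intrinsics, pixels), "pose" (4x4, takes a point from camera to world coordinates); the wrist camera has in their place "T_tool_cam" (4x4, takes a point from camera to tool coordinates, whose origin is the TCP and whose axes are the flange's). Camera axes: x right, y down, z forward; pixel columns grow to the right and rows downward; lengths in m; the calibration is good to about 2 mm. A picture is of the moment at which its call begins: read the wrist's pose just before it. camera_model takes no time and is no camera call.
- ticket.job_done(): hands the job in; it is judged then, once.
The state is a dict: "time": time; "q": joint angles; "qd": joint speeds; "joint_efforts": joint torques, N m; "ee_pos": TCP position; "tcp_rot": TCP orientation; "wrist_force": force on the tool from outside, world axes, zero at the start; "torque": the same for the moment, N m; "opening": finger opening in m; "grasp_force": force on a finger pad.
Only numpy, scipy, OpenCV 4.12 (cv2) and the standard library are available. Lean on these libraries where they do the work, as an engineer would, in place of code of your own. Each camera call takes 0.05 s, during which the arm holds its last target. There are 200 camera calls.

## Task

Mount the bean slide on the magnifier's stage for inspection: push it along the stage to the spring clip, hold the clip's tail down with one fingertip, and while it is held push the slide in under the raised nose with the other fingertip until its far edge is home against both stop pins. Then let the clip down so that it clamps the slide, and move clear. Only press and push: do not pick up or lift the slide, and leave the tweezers, the steel cup and the sample tin where they are.

Things in the scene. Friction and masses are not known exactly. Their poses are not given: they have to be found in the camera images.
- magnifier_stand: Grey cast stand of a bench magnifier, fixed on the desk. Origin on the desk under the stage's centre line; its x axis points the way the slide is pushed in (away from the robot, turned up to 0.35 rad), y left, z up. Stage top 16 mm above the desk, from x = -118 (front edge) to 45 mm and 124 mm wide. Column 181 mm high at x = 15, y = -115 mm (rear right), its lens swung out to the rear right
- slide_home (a point): Point on the stage top (stand x = 5, y = 0, z = 16 mm) where the slide's origin lies when home. Two steel stop pins, 7 mm high, 33 mm either side, then touch its far edge (stand x = 20 mm). Two low guide strips (4 mm high) leave a channel 82 mm wide from stand x = -103 to 22 mm
- clip_hinge (a point): Centre of the clip's hinge pin (stand x = 30, y = 0, z = 27 mm; pin along stand y), between two lugs 53 mm apart over their outsides, tops 32 mm above the desk. The nose lies in front of it (towards the robot), the tail behind. When shut, the nose touches the stage, and its front face at stand x = 7.5 mm bars the slide's way: push the slide no harder than to touch it
- stage_clip (a joint): Angle (rad) of the steel spring clip: 0 = shut, nose on the stage; it grows as the tail is pressed down; 0.44 = rigid stop, tail level, nose 10 mm above the stage. The slide passes under freely above 0.27; about 0.215 = nose resting on the slide. It springs shut when let go. Pressing 25 mm behind the hinge takes about 3 N at first and 6 N at the stop
- clip_tail (a point): Middle of the upper face of the flat tail, 30 mm behind the hinge. The tail is 38 mm wide and ends 55 mm behind the hinge. Shut, it slopes up to the rear; pressed to the stop its upper face is level, 20 mm above the desk (4 mm above the stage): a fingertip may slide along it there, and the other fingertip, at the same height, meets the slide's lip
- bean_slide: Loose aluminium slide, 76 mm (its y) x 30 mm (its x) x 5 mm, 45 g, lying on the stage between the guides, 40 to 75 mm short of the clip, its x roughly along the stand's x. Origin: centre of its underside. Along its near edge (its x = -15 to -11 mm) stands a finger lip, 11.5 mm high, to push against; five coffee beans are mounted behind it; the far half is plain for the clip
- tweezers: steel tweezers, 126 mm long, lying on the desk to the right of the stage's front; leave alone
- cup_steel: small steel cup, 65 mm wide, 48 mm high, on the desk to the left of the stand; leave alone
- sample_tin: closed round sample tin, 62 mm wide, 54 mm high, on the desk to the left of the stage's front; leave alone
There are look-alikes about, which are no part of the job. Of the things shaped like the bean_slide, the aluminium one is meant.

How it is judged:
By the outcome, as a careful person would: the job done as asked, in the order asked, and still so for the second after the job is handed in, with the robot touching nothing.
It also fails if it takes over 48 s, if anything falls off the work surface, if the arm or the gripper's body presses on something with over 40 N, if the wrist force passes 120 N, or if a joint passes its speed limit or range.

## Working session

There is one attempt and no reset: what is moved stays moved. The work goes in short steps, Python scripts to look and compute and a tool call to move; the robot and the scene stay as the last step left them, time stands still between calls to the robot, and variables do not carry over. Pictures are saved under pics/ and viewed, at most 10 in all, crops included, and the job is handed in when it is done.

Besides the shell and the picture viewer there is one more tool, called after "Emit:" as name(argument=value, ...), one argument or row to a line, values as JSON. send_rows: Moves the arm, as the interface text tells. Its arguments: {"type":"object","properties":{"targets":{"type":"string"},"newtons":{"type":"number"}},"required":["targets"]}

```bash
mkdir -p pics; ls; python3 - <<'E'
from workcell import bot,camera,camera_model
import cv2,numpy as np
o=bot.get_obs();print(o, bot.hold_point_z)
for n in("scene","side"):
    cv2.imwrite(f"pics/{n}0.png",camera(n)); m=camera_model(n);print(n,np.round(m["K"],1).tolist(),np.round(m["pose"],3).tolist())
print(camera_model("wrist"))
E
```

```text
pics
{'time': 0.0, 'q': array([-7.04172956e+01,  5.01334076e+00,  1.00357691e+01,  9.50996867e+01,
        5.09444001e-04,  8.99986729e+01]), 'qd': array([-0.05375679,  0.08396643,  0.06380591,  0.13627872,  0.06740559,
        0.10145604]), 'joint_efforts': array([-1.37810734e-03, -5.20382845e+01,  4.64803004e+01,  1.62379991e-02,
       -3.80181007e-05,  6.62565171e-06]), 'ee_pos': array([ 0.18427072, -0.51797949,  0.23057335]), 'tcp_rot': array([-1.79922742e+02, -5.11233029e-04,  1.95840308e+01]), 'wrist_force': array([-0.06779286, -0.32078727,  0.03790764]), 'torque': array([-0.02432075, -0.02048118,  0.04337319]), 'grasp_force': 0.0, 'opening': 0.08547106900961186} 0.0187
scene [[576.5, 0.0, 326.7], [0.0, 576.5, 234.6], [0.0, 0.0, 1.0]] [[0.42, -0.413, 0.808, -0.158], [-0.908, -0.191, 0.374, -0.397], [-0.001, -0.89, -0.455, 0.458], [0.0, 0.0, 0.0, 1.0]]
side [[608.9, 0.0, 326.5], [0.0, 608.9, 244.4], [0.0, 0.0, 1.0]] [[-0.787, -0.383, 0.483, 0.139], [-0.616, 0.488, -0.618, 0.464], [0.0, -0.784, -0.62, 0.586], [0.0, 0.0, 0.0, 1.0]]
{'K': array([[399.35913404,   0.        , 324.71193668],
       [  0.        , 399.35913404, 239.89132152],
       [  0.        ,   0.        ,   1.        ]]), 'T_tool_cam': array([[ 6.04187048e-04, -9.59197182e-01, -2.82737337e-01,
         7.19419164e-02],
       [ 9.99999336e-01,  8.57049869e-04, -7.70655812e-04,
         9.35698218e-04],
       [ 9.81530881e-04, -2.82736684e-01,  9.59197062e-01,
        -1.43389450e-01],
       [ 0.00000000e+00,  0.00000000e+00,  0.00000000e+00,
         1.00000000e+00]])}
```

View pics/scene0.png

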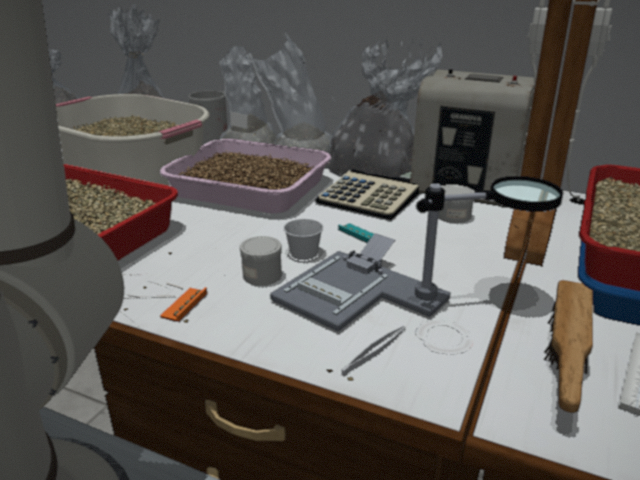

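View pics/side0.png

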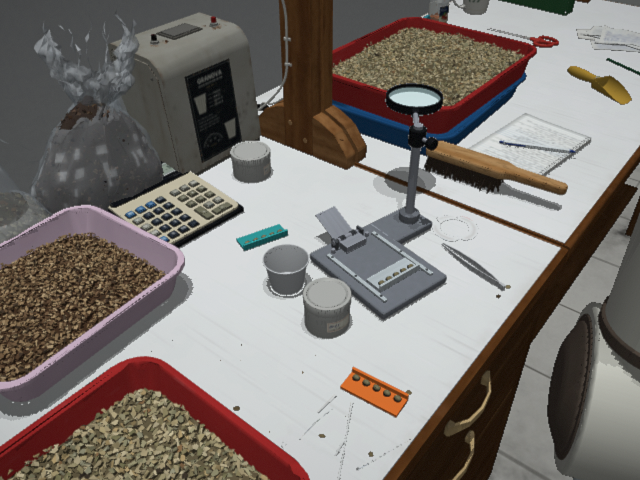

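The stage is at about scene (360,285) and side (375,265). There are three slide-shaped things:
- Orange: scene (185,303), side (375,390), on the desk.
- Teal: scene (355,232), side (262,237), on the desk.
- Aluminium: scene (328,290), side (395,273), on the stage with five beans. This one fits the description.

I'll confirm it in enlarged crops.

```bash
python3 - <<'E'
import cv2
a=cv2.imread("pics/scene0.png")[225:345,260:460];b=cv2.imread("pics/side0.png")[195:325,295:465]
cv2.imwrite("pics/c1.png",cv2.resize(a,None,fx=4,fy=4,interpolation=cv2.INTER_CUBIC))
cv2.imwrite("pics/c2.png",cv2.resize(b,None,fx=4.5,fy=4.5,interpolation=cv2.INTER_CUBIC))
E
```

```text
(no output)
```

View pics/c1.png

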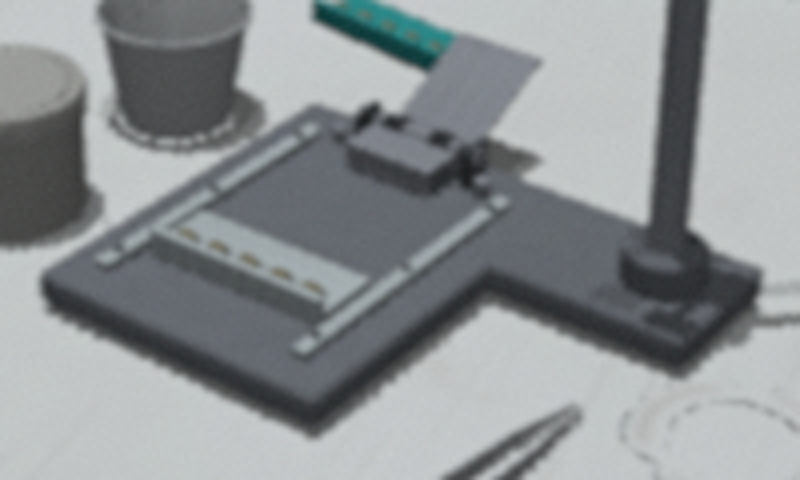

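View pics/c2.png

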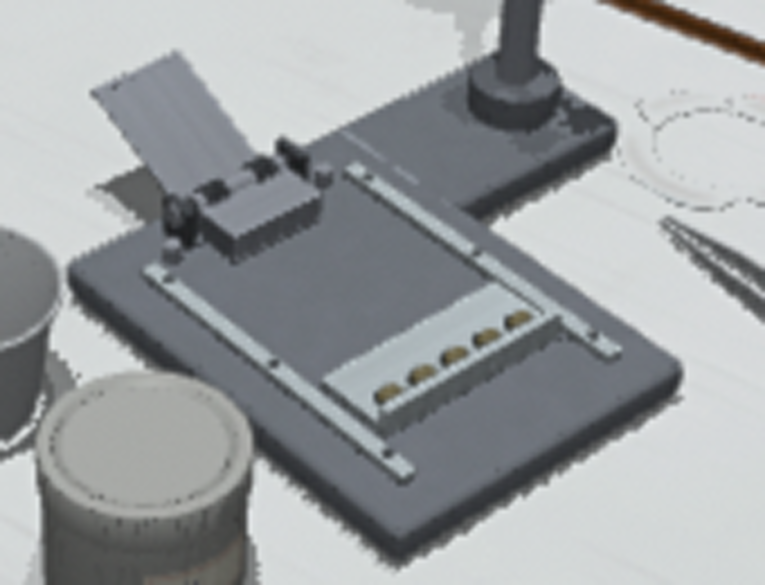

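The crops confirm it: the bright metal slide with five beans lies between the guides, and the clip is shut with its tail raised at the rear. Next I'll fit the stand and slide poses from corners visible in both views.

```bash
cat > h.py <<'E'
import numpy as np,cv2
from scipy.optimize import least_squares
from workcell import bot,camera,camera_model
def P(X,n):
    m=camera_model(n);T=np.linalg.inv(m["pose"]);c=X@T[:3,:3].T+T[:3,3];u=c@m["K"].T;return u[:,:2]/u[:,2:]
def W(p,L):
    c,s=np.cos(p[2]),np.sin(p[2]);L=np.asarray(L,float)
    return np.c_[p[0]+c*L[:,0]-s*L[:,1],p[1]+s*L[:,0]+c*L[:,1],L[:,2]]
def fit(L,obs,p0):
    L=np.array(L)/1000
    f=lambda p:np.concatenate([(P(W(p,L),n)-uv).ravel() for n,uv in obs.items()])
    r=least_squares(f,p0,loss="soft_l1");print("pose",np.round(r.x,4),"res",np.round(r.fun,1).tolist());return r.x
E
python3 - <<'E'
from h import *
sc=lambda a:np.array(a)/4.+[260,225]; sd=lambda a:np.array(a)/4.5+[295,195]
st=fit([[-103,41,20],[22,41,20],[-103,-41,20],[22,-41,20]],
 {"scene":sc([[118,266],[323,130],[291,347],[489,199]]),"side":sd([[412,467],[160,265],[605,357],[347,170]])},[.45,-.2,0])
s=fit([[-15,38,27.5],[-15,-38,27.5],[15,38,21],[15,-38,21]],
 {"scene":sc([[150,232],[322,305],[205,212],[370,278]]),"side":sd([[378,409],[558,313],[323,378],[502,285]])},[.4,-.2,0])
c,q=np.cos(st[2]),np.sin(st[2]);d=s-st;print("slide in stand",c*d[0]+q*d[1],-q*d[0]+c*d[1],np.degrees(d[2]),np.degrees(st[2]))
print("home,hinge,tail",W(st,[[.005,0,.016],[.03,0,.027],[.06,0,.03]]))
E
```

```text
pose [ 0.5319 -0.122  -0.2397] res [-3.0, -1.6, -0.3, -1.5, -0.3, -1.0, 2.3, -1.9, 1.7, 0.4, -0.1, -0.8, 1.6, -0.0, 0.0, -0.6]
pose [ 0.464  -0.1065 -0.252 ] res [-0.2, -2.2, -1.1, -1.7, -0.1, -1.8, 0.3, -0.3, 2.3, 0.5, 2.4, -0.1, -0.0, -0.6, -0.1, -1.1]
slide in stand -0.06963825381866394 -0.0010545889440356539 -0.7012152213666226 -13.735923859222217
home,hinge,tail [[ 0.53672115 -0.12315588  0.016     ]
 [ 0.56100616 -0.12909206  0.027     ]
 [ 0.59014817 -0.13621548  0.03      ]]
```

```bash
cat >> h.py <<'E'
from scipy.spatial.transform import Rotation as R
ST=np.array([0.5319,-0.122,-0.2397])
def shift(L,st=None,yawoff=0):   # L mm in stand frame, TCP target; prints tool-axis shift and turn
    st=ST if st is None else st
    o=bot.get_obs();Rt=R.from_euler("xyz",o["tcp_rot"],degrees=True).as_matrix()
    d=(W(st,[np.array(L)/1000])[0]-o["ee_pos"])*1000
    print("shift",np.round(Rt.T@d,1),"turn",round(-(np.degrees(st[2])+90+yawoff-o["tcp_rot"][2]),1),"t",o["time"])
def instand(o,st=None):
    st=ST if st is None else st
    d=o["ee_pos"][:2]-st[:2];c,s=np.cos(st[2]),np.sin(st[2]);f=o["wrist_force"]
    return np.round([1e3*(c*d[0]+s*d[1]),1e3*(c*d[1]-s*d[0]),1e3*o["ee_pos"][2]],1),np.round([c*f[0]+s*f[1],c*f[1]-s*f[0],f[2]],2)
E
python3 - <<'E'
from h import *
shift([-108,0,130])
E
```

```text
shift [ 370.  -315.7  101. ] turn -56.7 t 0.1
```

Emit:
send_rows(
  targets="31 -26 0 -4.7 255; 62 -53 0 -9.5 255; 93 -79 0 -14 255; 123 -105 5 -19 255; 154 -132 15 -24 255; 185 -158 30 -28 255; 216 -184 45 -33 255; 247 -210 60 -38 255; 278 -237 72 -43 255; 308 -263 84 -47 255; 339 -289 93 -52 255; 370 -316 101 -56.7 255; 370 -316 101 -56.7 255; 370 -316 101 -56.7 255",
  newtons=40,
)

```text
time: 1.85
ee_pos: [0.4268, -0.0965, 0.1302]
tcp_rot: [-180.0, 0.0, 76.3]
wrist_force: [0.0, 0.3, -0.1]
opening: -0.0004
grasp_force: 0.0
```

```bash
python3 - <<'E'
from h import *
o=bot.get_obs();print(o["ee_pos"],o["tcp_rot"],o["opening"],instand(o))
im=camera("wrist");cv2.imwrite("pics/w1.png",im);np.save("pics/w1.npy",np.r_[o["ee_pos"],o["tcp_rot"]])
cv2.imwrite("pics/w1v.png",cv2.resize(im,(800,600),interpolation=cv2.INTER_CUBIC))
E
```

```text
[ 0.42676018 -0.09652102  0.13015407] [-1.79966746e+02  1.50722255e-02  7.62785457e+01] -0.00036672814329219433 (array([-108.2,   -0.2,  130.2]), array([-0.04,  0.25, -0.09]))
```

View pics/w1v.png

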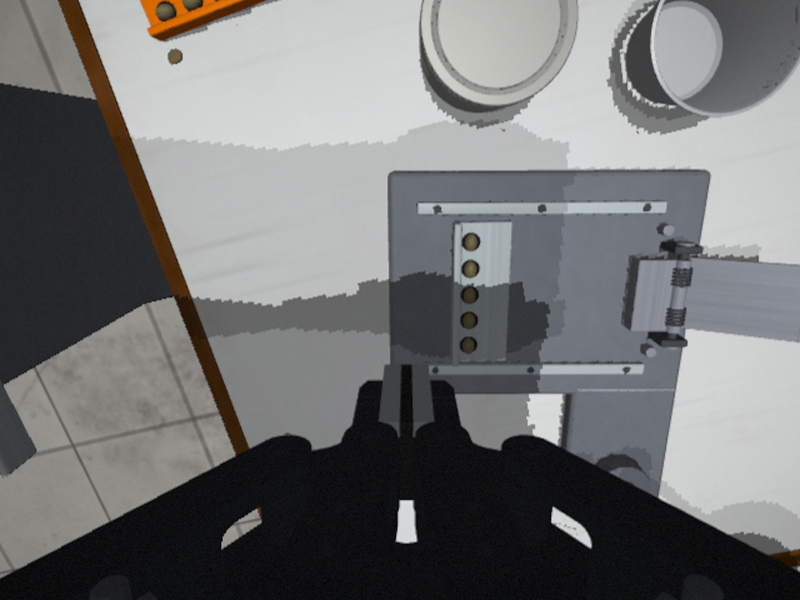

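The wrist view (800 px wide) shows the slide at x 454–512, y 222–362. Strip inner corners are at (418,214), (666,213), (430,365) and (644,365), and the clip nose is at (630,293).

```bash
cat >> h.py <<'E'
def PW(X,v):
    m=camera_model("wrist");T=np.eye(4);T[:3,:3]=R.from_euler("xyz",v[3:],degrees=True).as_matrix();T[:3,3]=v[:3]
    T=np.linalg.inv(T@m["T_tool_cam"]);c=X@T[:3,:3].T+T[:3,3];u=c@m["K"].T;return u[:,:2]/u[:,2:]
def fitw(L,uv,p0,v):
    L=np.array(L)/1000;r=least_squares(lambda p:(PW(W(p,L),v)-uv).ravel(),p0,loss="soft_l1");print("posew",np.round(r.x,4),np.round(r.fun,1).tolist());return r.x
E
python3 - <<'E'
from h import *
v=np.load("pics/w1.npy")
st=fitw([[-103,41,20],[22,41,20],[-103,-41,20],[22,-41,20]],np.array([[418,214],[666,213],[430,365],[644,365]])/1.25,ST,v)
s=fitw([[-15,38,27.5],[-15,-38,27.5],[15,38,21],[15,-38,21]],np.array([[454,222],[454,363],[512,222],[509,362]])/1.25,ST,v)
c,q=np.cos(st[2]),np.sin(st[2]);d=s-st;print("slide in stand",c*d[0]+q*d[1],-q*d[0]+c*d[1],np.degrees(d[2]),np.degrees(st[2]))
E
```

```text
posew [ 0.5336 -0.1217 -0.2349] [0.1, 0.5, 0.3, 0.5, -9.9, -0.3, 0.8, -0.9]
posew [ 0.4658 -0.1057 -0.213 ] [0.2, 1.1, 0.0, 2.3, 0.5, -1.5, -0.9, -1.8]
slide in stand -0.06958431209553997 -0.00016435643087110534 1.2546891739840327 -13.456306199932124
```

```bash
sed -i 's/^ST=.*/ST=np.array([0.533,-0.122,-0.236])/' h.py; python3 - <<'E'
from h import *
shift([-109,0,21]);shift([-44,0,21])
E
```

```text
shift [  0.5   0.2 109.3] turn -0.2 t 1.9
shift [  0.7  65.2 109.3] turn -0.2 t 1.9
```

Emit:
send_rows(
  targets="0.5 0 40 -0.2 255; 0.5 0 80 -0.2 255; 0.5 0 100 -0.2 255; 0.5 0 109 -0.2 255; 0.5 0 109 -0.2 255; 0.5 5 109 -0.2 255; 0.5 11 109 -0.2 255; 0.5 17 109 -0.2 255; 0.5 23 109 -0.2 255; 0.5 29 109 -0.2 255; 0.5 35 109 -0.2 255; 0.5 41 109 -0.2 255; 0.5 47 109 -0.2 255; 0.5 53 109 -0.2 255; 0.5 58 109 -0.2 255; 0.5 62 109 -0.2 255; 0.5 64 109 -0.2 255; 0.5 65 109 -0.2 255; 0.5 65 109 -0.2 255",
)

```text
time: 4.28
ee_pos: [0.4903, -0.1114, 0.0213]
tcp_rot: [180.0, 0.0, 76.5]
wrist_force: [0.5, 0.6, -0.1]
opening: -0.0003
grasp_force: 0.0
```

```bash
python3 - <<'E'
from h import *
o=bot.get_obs();print(o["ee_pos"],o["tcp_rot"],instand(o))
im=camera("wrist");np.save("pics/w2.npy",np.r_[o["ee_pos"],o["tcp_rot"]])
im2=camera("side")[190:330,290:470]
cv2.imwrite("pics/w2v.png",np.hstack([cv2.resize(im[60:460,240:560],(400,500)),cv2.resize(im2,(400,311))[:500] if 0 else cv2.copyMakeBorder(cv2.resize(im2,(400,311),interpolation=cv2.INTER_CUBIC),0,189,0,0,0)]))
E
```

```text
[ 0.49028554 -0.11139923  0.02128336] [1.79998059e+02 1.62006184e-03 7.64798648e+01] (array([-44. ,   0.3,  21.3]), array([ 0.38,  0.73, -0.1 ]))
```

View pics/w2v.png

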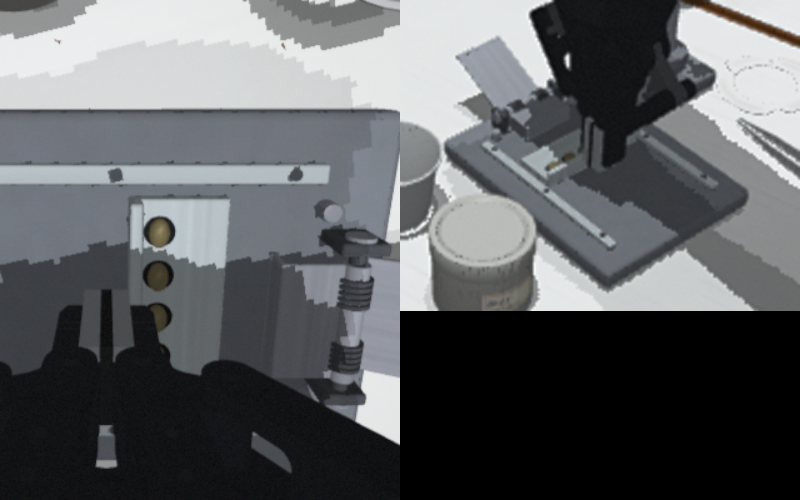

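The slide has moved along and lies just short of the clip, seen at (130–230, 198) with the left pin at (328,212). I'll measure the gap.

```bash
python3 - <<'E'
from h import *
v=np.load("pics/w2.npy")
def back(uv,z):
    uv=np.array(uv)/1.25+[240,60]
    r=least_squares(lambda p:(PW(np.array([[p[0],p[1],z]]),v)-uv).ravel(),ST[:2]).x
    d=r-ST[:2];c,s=np.cos(ST[2]),np.sin(ST[2]);return np.round([1e3*(c*d[0]+s*d[1]),1e3*(c*d[1]-s*d[0])],1)
print("far L",back((230,199),.021),"far mid",back((224,340),.021),"lip L",back((131,198),.0275),"lip2",back((128,262),.0275),"pin",back((333,213),.023),"strip end",back((330,184),.02))
print(back((95,290),.0213),back((128,330),.0213))
E
```

```text
far L [-6.9 37.2] far mid [-5.5 -9.3] lip L [-36.5  39.1] lip2 [-37.1  19.8] pin [23.2 33.5] strip end [22.5 41.6]
[-46.9   8.2] [-36.5  -5.6]
```

Emit:
send_rows(
  targets="0 4 0 0 255; 0 8 0 0 255; 0 11 0 0 255; 0 12.5 0 0 255; 0 12.5 0 0 255; 0 6 0 0 255; 0 0 0 0 255; 0 0 -30 0 255; 0 10 -75 0 32; 0 30 -75 0 32; 0 45 -75 0 32; 0 53 -75 0 32; 0 53 -75 0 32; 0 53 -75 0 32",
)

```text
time: 6.12
ee_pos: [0.5412, -0.1236, 0.0959]
tcp_rot: [-179.9, 0.0, 76.5]
wrist_force: [0.3, -0.2, 0.0]
opening: 0.0747
grasp_force: 0.0
```

```bash
python3 - <<'E'
from h import *
o=bot.get_obs();print(o["ee_pos"],o["opening"],instand(o))
im=camera("wrist");np.save("pics/w3.npy",np.r_[o["ee_pos"],o["tcp_rot"]])
cv2.imwrite("pics/w3v.png",cv2.resize(im,(800,600),interpolation=cv2.INTER_CUBIC))
E
```

```text
[ 0.5412318  -0.12363405  0.09585235] 0.07468869810720646 (array([ 8.4,  0.3, 95.9]), array([ 0.32, -0.15,  0.03]))
```

View pics/w3v.png

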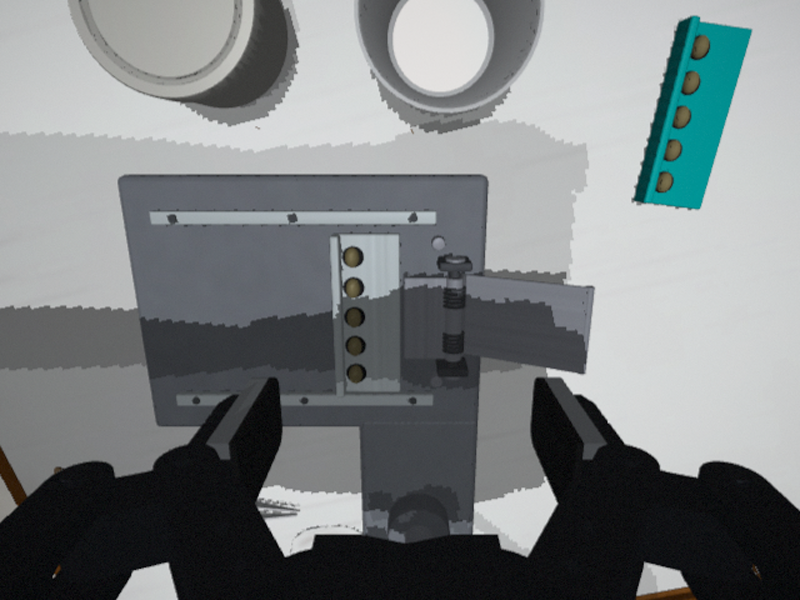

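The slide is straight and just short of the nose: lip (331–336), far edge about 400, nose front about 403. The fingertip inner edges are at (280,380) and (535,380). I'll compute the lip position and the tip offset.

```bash
python3 - <<'E'
from h import *
v=np.load("pics/w3.npy")
def back(uv,z):
    uv=np.array(uv)/1.25
    r=least_squares(lambda p:(PW(np.array([[p[0],p[1],z]]),v)-uv).ravel(),ST[:2]).x
    d=r-ST[:2];c,s=np.cos(ST[2]),np.sin(ST[2]);return np.round([1e3*(c*d[0]+s*d[1]),1e3*(c*d[1]-s*d[0])],1)
print("lip",back((331,236),.0275),back((336,393),.0275),"far",back((400,236),.021),back((401,391),.021),"strips",back((436,223),.02),back((433,395),.02),"pin",back((439,243),.023))
m=camera_model("wrist");Ti=np.linalg.inv(m["T_tool_cam"])
for z in(0,-5,-10,-13):
    for y in(-37.3,37.3):
        p=Ti@[.011,y/1e3,z/1e3,1];u=m["K"]@p[:3];print(z,y,u[:2]/u[2]*1.25)
E
```

```text
lip [-23.2  37.6] [-23.9 -36.2] far [ 6.2 36.6] [  6.4 -38.4] strips [21.9 42.1] [ 21.9 -41. ] pin [23.2 33.8]
0 -37.3 [283.88018533 355.61811789]
0 37.3 [524.85105041 355.77313807]
-5 -37.3 [279.96826384 362.10645011]
-5 37.3 [528.65831176 362.26654226]
-10 -37.3 [275.79742386 369.0242258 ]
-10 37.3 [532.7175687  369.18973288]
-13 -37.3 [273.15972886 373.3991197 ]
-13 37.3 [535.28469937 373.56805512]
```

Emit:
send_rows(
  targets="0 0 25 0 32; 0 0 50 0 32; 0 0 65 0 32; 0 0 72 0 32; 0 0 76 0 32; 0 0 79 0 32; 0 0 79 0 32",
)

```text
time: 7.05
ee_pos: [0.5422, -0.1238, 0.0179]
tcp_rot: [179.9, -0.0, 76.5]
wrist_force: [-1.9, -0.3, 2.6]
opening: 0.0747
grasp_force: 2.0
```

```bash
python3 - <<'E'
from h import *
o=bot.get_obs();print(o["opening"],instand(o),o["torque"])
E
```

```text
0.07465408070794731 (array([ 9.4,  0.4, 17.9]), array([-1.77, -0.72,  2.57])) [0.10002612 0.08085594 0.00512705]
```

Emit:
send_rows(
  targets="0 0 2 0 32; 0 0 4 0 32; 0 0 4 0 32",
)

```text
time: 7.42
ee_pos: [0.542, -0.1238, 0.0136]
tcp_rot: [180.0, -0.0, 76.5]
wrist_force: [-2.4, 0.5, 5.6]
opening: 0.0745
grasp_force: 3.0
```

Emit:
send_rows(
  targets="0 0 1 0 32; 0 0 2 0 32; 0 0 2 0 32",
)

```text
time: 7.8
ee_pos: [0.5416, -0.1237, 0.0117]
tcp_rot: [-180.0, -0.0, 76.5]
wrist_force: [-4.8, 2.0, 7.8]
opening: 0.0745
grasp_force: 3.9
```

Emit:
send_rows(
  targets="0 0 1 0 32; 0 0 1 0 32",
)

```text
time: 8.05
ee_pos: [0.5414, -0.1236, 0.0108]
tcp_rot: [-180.0, -0.0, 76.5]
wrist_force: [-7.0, 1.9, 10.7]
opening: 0.0745
grasp_force: 4.8
```

Emit:
send_rows(
  targets="0 0 1 0 32; 0 0 1 0 32",
)

```text
time: 8.3
ee_pos: [0.5415, -0.1237, 0.0106]
tcp_rot: [-180.0, -0.0, 76.5]
wrist_force: [-10.2, 1.8, 14.7]
opening: 0.0748
grasp_force: 7.6
```

The clip is at its rigid stop: the force rises with no further travel, and the TCP height of 10.6 mm matches a tip height of 20 mm. I'll ease off slightly and push in.

Emit:
send_rows(
  targets="0 0 -1 0 32; 0 2 -1 0 32; 0 4 -1 0 32; 0 6 -1 0 32; 0 8 -1 0 32; 0 8 -1 0 32",
)

```text
time: 9.05
ee_pos: [0.5493, -0.1255, 0.0108]
tcp_rot: [-180.0, -0.0, 76.5]
wrist_force: [-5.3, 1.5, 7.4]
opening: 0.0748
grasp_force: 4.0
```

```bash
python3 - <<'E'
from h import *
o=bot.get_obs();print(o["opening"],instand(o),o["torque"])
im=camera("wrist")[120:480,100:580]; s=camera("side")[180:320,290:470]
cv2.imwrite("pics/w4v.png",np.vstack([cv2.resize(im,(400,300)),cv2.resize(s,(400,300),interpolation=cv2.INTER_CUBIC)]))
E
```

```text
0.07475811397711703 (array([16.7,  0.4, 10.8]), array([-5.54,  0.17,  7.45])) [ 0.18061758  0.82118705 -0.02296704]
```

View pics/w4v.png

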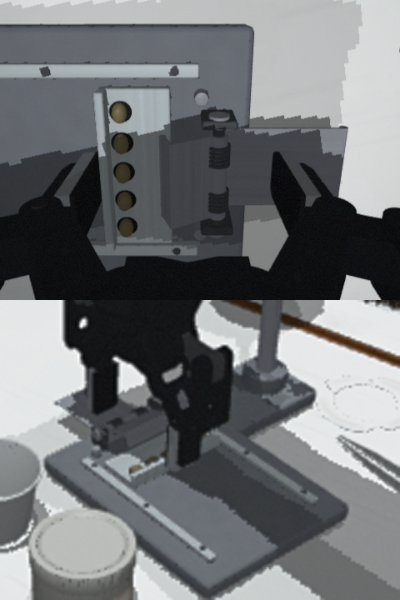

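The clip is open with its tail level under the rear finger, and the front finger is on the lip (top picture, about (97,160)). The slide's far edge is starting under the nose.

Emit:
send_rows(
  targets="0 2 0 0 32; 0 4 0 0 32; 0 6 0 0 32; 0 8 0 0 32; 0 8 0 0 32",
)

```text
time: 9.78
ee_pos: [0.5571, -0.1274, 0.0108]
tcp_rot: [-180.0, -0.0, 76.5]
wrist_force: [-5.4, 0.6, 8.1]
opening: 0.0743
grasp_force: 4.0
```

Emit:
send_rows(
  targets="0 1 0 0 32; 0 2 0 0 32; 0 2 0 0 32",
)

```text
time: 10.15
ee_pos: [0.5589, -0.1279, 0.0108]
tcp_rot: [-180.0, -0.0, 76.5]
wrist_force: [-6.4, 1.9, 8.1]
opening: 0.0748
grasp_force: 4.1
```

Emit:
send_rows(
  targets="0 1 0 0 32; 0 1 0 0 32",
)

```text
time: 10.4
ee_pos: [0.5593, -0.1279, 0.0108]
tcp_rot: [-179.9, -0.0, 76.5]
wrist_force: [-9.5, 2.1, 11.0]
opening: 0.075
grasp_force: 6.3
```

Emit:
send_rows(
  targets="0 1 0 0 32; 0 1 0 0 32; 0 1 0 0 32",
)

```text
time: 10.78
ee_pos: [0.5594, -0.128, 0.0108]
tcp_rot: [-179.8, 0.0, 76.5]
wrist_force: [-14.7, 3.9, 14.4]
opening: 0.0749
grasp_force: 8.8
```

```bash
python3 - <<'E'
from h import *
o=bot.get_obs();print(o["opening"],instand(o),o["torque"]);np.save("pics/w5.npy",np.r_[o["ee_pos"],o["tcp_rot"]])
im=camera("wrist")[150:470,140:520]
cv2.imwrite("pics/w5v.png",cv2.resize(im,None,fx=1.8,fy=1.8,interpolation=cv2.INTER_CUBIC))
E
```

```text
0.07490391594355877 (array([27. ,  0.4, 10.8]), array([-15.17,   0.39,  14.4 ])) [0.5756331  2.35700467 0.029571  ]
```

View pics/w5v.png

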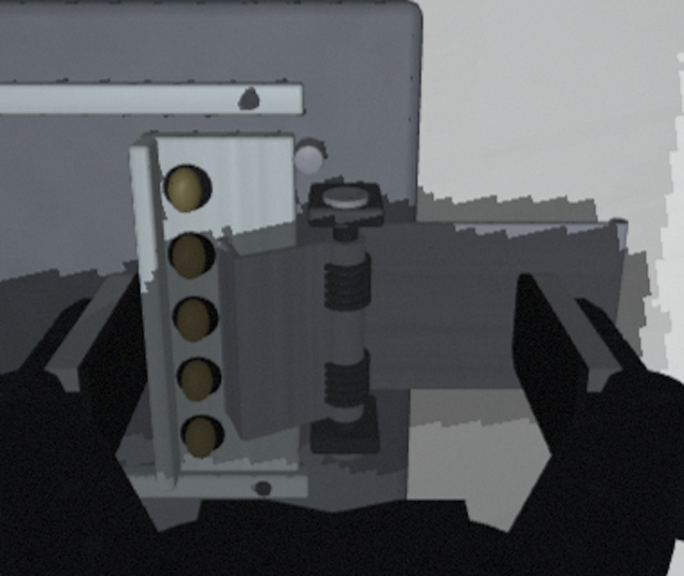

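The slide is home: its far edge (about x=295) is at the left pin (310,157) and parallel to the strip ends. The force rose to 15 N with no further travel. Next I'll back the front finger off the lip and let the clip down.

Emit:
send_rows(
  targets="0 -2 0 0 32; 0 -4 0 0 32; 0 -5 0 0 32; 0 -5 0 0 32; 0 -5 -2 0 32; 0 -5 -4 0 32; 0 -5 -6 0 32; 0 -5 -8 0 32; 0 -5 -11 0 32; 0 -5 -15 0 32; 0 -5 -20 0 32; 0 -5 -30 0 32; 0 -5 -45 0 32; 0 -5 -70 0 32; 0 -5 -110 0 32; 0 -5 -150 0 32; 0 -5 -150 0 32",
)

```text
time: 12.95
ee_pos: [0.5579, -0.1276, 0.1649]
tcp_rot: [179.6, -0.0, 76.5]
wrist_force: [0.5, -0.6, 0.2]
opening: 0.0749
grasp_force: 0.0
```

```bash
python3 - <<'E'
from h import *
o=bot.get_obs();print(o["opening"],instand(o))
im=camera("wrist")[130:400,150:510];s=camera("side")[180:320,290:490]
cv2.imwrite("pics/w6v.png",np.vstack([cv2.resize(im,(400,300),interpolation=cv2.INTER_CUBIC),cv2.resize(s,(400,280),interpolation=cv2.INTER_CUBIC)]))
E
```

```text
0.074911137513785 (array([ 25.5,   0.4, 164.9]), array([ 0.58, -0.48,  0.23]))
```

View pics/w6v.png

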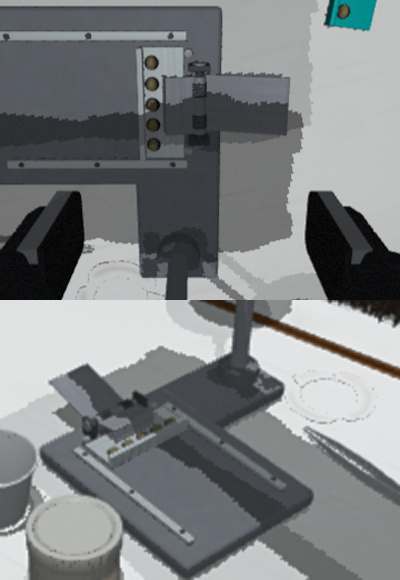

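The slide sits at the pins with the nose resting on it (top picture (165,100)), the tail is half raised, and the robot is clear.

```bash
python3 -c "
from workcell import ticket;print(ticket.job_done())"
```

```text
the job is handed in; nothing more can be done
None
```

I handed the job in at about 13 s: the bean slide is home against the stop pins, the clip clamps it and the arm is clear. The right pin was in shadow, so I judged that side from the slide lying square and from the firm stop at 15 N.

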